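# Open the child-resistant bottle of wood hardener on the joiner's bench

## Task

Three finish bottles stand on the joiner's bench; undo the cap of the one that is both amber and red-capped. Its cap is child-resistant: grip it, press it fully down and keep it pressed while you turn it anticlockwise (seen from above) until the orange tab under the cap has come round to its stop, then let go so the cap springs back up. Leave that bottle standing upright about where it was, and leave the other two bottles alone.

Things in the scene. Friction and masses are not known exactly. Their poses are not given: they have to be found in the camera images.
- cap_top (a point): Centre of the top face of the amber bottle's red cap, z up, 198 mm above the bench. Cap: ribbed cylinder, 50 mm wide, 38 mm tall, grip at any yaw. Sprung: 8 mm of travel, 10 to 14 N at the bottom; held 5 mm down (7 N) or lower its teeth catch the collar within 0.4 rad of turn and carry it round; unpressed it only spins. Turn it 1.4 rad in one grasp. Bottle: round, loose, 0.75 kg, 84 mm wide.
- collar (a joint): Turn of the orange screw collar under the red cap (44 mm wide, 140 to 148 mm above the bench, its orange tab reaching 35 mm from the axis), rad, anticlockwise from above positive: 0 is tight, 1.0 (57 degrees) undone, the tab then at the small black pin on the bottle's shoulder. Starts between 0 and 0.1; stays where it is left.
- amber_black: Bystander, loose: same bottle, amber, with a black cap. Same sizes: 84 mm in diameter, 198 mm tall. Origin at the centre of its underside, z up.
- white_red: Bystander, loose: same bottle shape in white with a red cap. Same sizes: 84 mm in diameter, 198 mm tall. Origin at the centre of its underside, z up.
Mind the look-alikes: they are no part of the job. What is shaped like the part that bears cap_top but purple is not meant.

How it is judged:
By the outcome, as a careful person would: the job done as asked, in the order asked, and still so for the second after the job is handed in, with the robot touching nothing.
It also fails if it takes over 35 s, if anything falls off the work surface, if the arm or the gripper's body presses on something with over 40 N, if the wrist force passes 120 N, or if a joint passes its speed limit or range.

## Robot

A 6-joint arm with a two-finger parallel gripper is mounted at the origin on the work surface. World frame = base frame: x ahead of the robot, y to its left, z up, the work surface at z = 0. Lengths are in m, angles in rad, forces in N, time in s.
With the tool pointing down it reaches from about 0.375 to 0.9 m from the base axis. Payload 3.1 kg.
Tool frame: the origin (TCP) lies on the front face of the gripper's body, between the roots of the fingers; the fingertips stand 70 mm ahead of it and the grasp point (between the pads) lies 51 mm ahead of it; z points along the fingers, y is the line along which they close (so a half turn about z gives the same grasp; the last joint's range is limited). The gripper opens to 87 mm and grips with 3 to 60 N. Pads are 19 mm wide; open, the fingers measure 117 mm over their backs; the gripper's body (75 mm by 190 mm) begins 51 mm behind the grasp point.
Start: joints at [-1.357, 0.527, 1.433, -0, 1.181, -0.178], TCP at [0.239, -0.578, 0.292] pointing down, gripper open.
Joint ranges: [-3.08, 3.08], [-0.75, 2.2], [0.22, 2.44], [-1.43, 4.57], [0, 2.65], [-2.85, 2.85]. Speed limits (rad/s): [2.79, 2.79, 3.14, 3.14, 3.14, 3.14].

## Interface

Orientations are given as a unit quaternion [x, y, z, w].
In Python, from rig import robot, cams, ticket gives the robot as it stands. The module is installed in compiled form; this text tells all that it offers.
- The arm moves only by the shell command python3 -m crank 'ROWS' [FORCE]. ROWS is JSON, a list of rows, each a list of 7 numbers: the shift along the tool's x, y, z in cm, then the turn, a rotation vector about the tool's x, y, z in rad, then the closure, from 0 (fully open) to 1 (shut). A call has 1 to 5 rows; each row shifts and turns the commanded pose from where the row before left it, along the tool's axes as they then stand; what a row does not reach is not made up. A row lasts 1/8 s, in which the tool goes at most 62.5 mm and 10.7 degrees, less where a joint would pass 70% of its speed; a pose out of reach is approached as far as the arm can. A call is refused whole if a number of a shift passes 6.25 or a number of a turn 0.188, either way. A call with a gripper value outside its range is refused whole. The fingers move at their own pace and stop on an object; FORCE is the grip in N (left out, the last holds). Time passes only in rows, so rows that do not move let the fingers close. It gives the time, the measured TCP pose, the force, the opening and the grip force at its end, in the units of the state.
- robot.get_obs(): the state, without advancing time (a new reading comes with each control period).
- cams.camera(name): name is "scene" or "side" or "wrist"; returns the picture (480x640x3 uint8, red, green, blue); there is no depth.
- cams.camera_info(name): a dict with "intrinsics" (3x3 intrinsics, pixels), "pose" (4x4, takes a point from camera to world coordinates). Camera axes: x right, y down, z forward; pixel columns grow to the right and rows downward; lengths in m; the calibration is good to about 2 mm. The wrist camera is an equidistant fisheye: a pixel r from the principal point sees the ray r / f radians off the axis. A picture is of the moment at which its call begins: read the wrist's pose just before it. camera_info takes no time and is no camera call; for the wrist camera it gives the pose at the moment of the call.
- ticket.hand_in(): hands the job in; it is judged then, once.
The state is a dict: "time": time; "q": joint angles; "joint_velocities": joint speeds; "joint_torque": joint torques, N m; "position": TCP position; "tool_rot": TCP orientation; "ft_force": force on the tool from outside, world axes, zero at the start; "moment": the same for the moment, N m; "grip_width": finger opening in m; "grip_force": force on a finger pad.
Only numpy, scipy, OpenCV 4.12 (cv2) and the standard library are available. Lean on these libraries where they do the work, as an engineer would, in place of code of your own. Each camera call takes 0.05 s, during which the arm holds its last target. There are 200 camera calls.

## Working session

There is one attempt and no reset: what is moved stays moved. The work goes in short steps, Python scripts to look and compute and a shell command to move; the robot and the scene stay as the last step left them, time stands still between calls to the robot, and variables do not carry over. Pictures are saved under pics/ and viewed, at most 10 in all, crops included, and the job is handed in when it is done.

```bash
mkdir -p pics; python3 - <<'E'
from rig import robot,cams
import cv2,numpy as np
ims=[cams.camera(n) for n in("scene","side")]
for n,i in zip(("scene","side"),ims): cv2.imwrite(f"pics/{n}0.png",i[:,:,::-1])
cv2.imwrite("pics/both.png",cv2.resize(np.vstack(ims),(400,600))[:,:,::-1])
for n in("scene","side"): print(cams.camera_info(n))
o=robot.get_obs();print(o)
E
```

```text
{'intrinsics': array([[592.27153433,   0.        , 322.23778128],
       [  0.        , 592.27153433, 241.44793609],
       [  0.        ,   0.        ,   1.        ]]), 'pose': array([[ 0.76143369,  0.46834652, -0.44818553,  1.10231306],
       [ 0.64799979, -0.56884887,  0.50646543, -0.54648996],
       [-0.01774851, -0.67606397, -0.73662914,  1.02370197],
       [ 0.        ,  0.        ,  0.        ,  1.        ]])}
{'intrinsics': array([[535.25725399,   0.        , 313.57116083],
       [  0.        , 535.25725399, 233.6879249 ],
       [  0.        ,   0.        ,   1.        ]]), 'pose': array([[-0.99612072, -0.06471086,  0.05963242,  0.50367138],
       [-0.08777897,  0.7784077 , -0.62159176,  0.59987403],
       [-0.00619459, -0.6244149 , -0.78106828,  0.8150372 ],
       [ 0.        ,  0.        ,  0.        ,  1.        ]])}
{'time': 0.1, 'q': array([-1.35747320e+00,  5.28392828e-01,  1.43378089e+00, -4.84407123e-06,
        1.18140321e+00, -1.78489218e-01]), 'joint_velocities': array([-0.00084339, -0.00025111, -0.00098141,  0.00169911, -0.00067433,
       -0.00157931]), 'joint_torque': array([ 2.07163116e-04, -4.40985775e+01, -1.77150965e+01,  6.34917570e-02,
        5.33690164e-02, -4.99962380e-05]), 'position': array([ 0.23858364, -0.57709757,  0.29135516]), 'tool_rot': array([ 9.80871019e-01,  1.94656263e-01, -1.95185550e-05, -9.91944958e-04]), 'ft_force': array([-0.45086499, -0.25986373, -0.013554  ]), 'moment': array([ 0.03930332, -0.00033497, -0.00834484]), 'grip_force': 0.0, 'grip_width': 0.08713761011334559}
```

View pics/scene0.png

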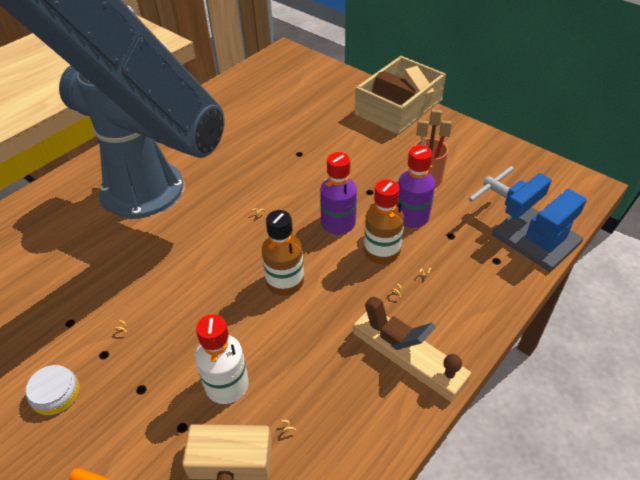

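View pics/side0.png

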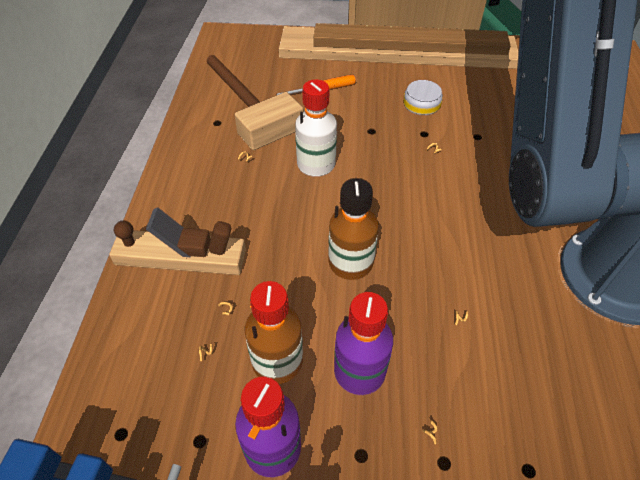

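The amber, red-capped bottle is at scene px (387,187) and side px (270,292). It has purple look-alikes on two sides, at scene (338,165) and (420,160). Next I triangulate all the caps.

```bash
cat > h.py <<'E'
import cv2,numpy as np
from rig import robot,cams
def ray(n,u,v):
    c=cams.camera_info(n);P=c["pose"];d=np.linalg.inv(c["intrinsics"])@[u,v,1]
    d=P[:3,:3]@d;return P[:3,3],d/np.linalg.norm(d)
def tri(a,b):
    (p,d),(q,e)=ray("scene",*a),ray("side",*b)
    s=np.linalg.lstsq(np.c_[d,-e],q-p,rcond=None)[0];A,B=p+s[0]*d,q+s[1]*e
    return (A+B)/2,np.linalg.norm(A-B)
def caps(im,lo,hi):
    h=cv2.cvtColor(im,cv2.COLOR_RGB2HSV)
    m=cv2.inRange(h,(0,200,90),(4,255,255))|cv2.inRange(h,(174,200,90),(180,255,255))
    m=cv2.morphologyEx(m,cv2.MORPH_CLOSE,np.ones((7,7)))
    m=cv2.morphologyEx(m,cv2.MORPH_OPEN,np.ones((5,5)))
    out=[]
    for c in cv2.findContours(m,cv2.RETR_EXTERNAL,cv2.CHAIN_APPROX_NONE)[0]:
        if lo<cv2.contourArea(c)<hi: out.append((cv2.minAreaRect(c)[0],cv2.minAreaRect(c)[1],cv2.boundingRect(c)))
    return out
E
python3 - <<'E'
from h import *
R={n:caps(cv2.imread(f"pics/{n}0.png")[:,:,::-1],300,3000) for n in("scene","side")}
for n in R:
    for r in R[n]: print(n,np.round(r[0],1),np.round(r[1],1),r[2])
for a in R["scene"]:
    for b in R["side"]:
        X,g=tri(a[0],b[0])
        if g<.012: print(np.round(a[0]),np.round(b[0]),X.round(4),round(g,4))
# black cap by plane z=.198 at top-face centre
for n,u,v in(("scene",279,219),("side",356,190)):
    p,d=ray(n,u,v);print("black",n,p+d*(.198-p[2])/d[2])
# top-face stripe (white) near amber cap
for n,(u,v) in(("scene",(387,187)),("side",(269,295))):
    im=cv2.imread(f"pics/{n}0.png")[v-25:v+25,u-25:u+25]
    ys,xs=np.where(im.min(2)>130)
    c=(xs.mean()+u-25,ys.mean()+v-25);p,d=ray(n,*c);print("stripe",n,c,len(xs),p+d*(.198-p[2])/d[2])
E
```

```text
scene [211.5 331.5] [33. 29.] (197, 315, 30, 34)
scene [386.5 193. ] [26. 23.] (375, 180, 24, 27)
scene [338.5 164.5] [25. 21.] (328, 152, 22, 26)
scene [423.5 157.5] [25. 29.] (409, 145, 30, 26)
side [262.  401.5] [49. 42.] (241, 377, 43, 50)
side [368.  313.5] [43. 38.] (349, 292, 39, 44)
side [268.5 302. ] [42. 37.] (250, 281, 38, 43)
side [315.5  94.5] [29. 25.] (303, 80, 26, 30)
[212. 332.] [316.  94.] [ 0.5785 -0.2452  0.1806] 0.0003
[386. 193.] [268. 302.] [0.6039 0.2213 0.1818] 0.0016
[338. 164.] [368. 314.] [0.4679 0.2286 0.1822] 0.0031
[424. 158.] [262. 402.] [0.5957 0.3631 0.1827] 0.0099
black scene [0.49555344 0.01279654 0.198     ]
black side [0.49180817 0.01536161 0.198     ]
stripe scene (np.float64(386.8857142857143), np.float64(188.4)) 35 [0.606632   0.21848249 0.198     ]
stripe side (np.float64(268.0967741935484), np.float64(295.4516129032258)) 62 [0.6026715 0.2204192 0.198    ]
```

```bash
python3 -m crank '[[3.6,-3.3,-0.8,0,0,0,0],[3.6,-3.3,-0.8,0,0,0,0],[3.6,-3.3,-0.8,0,0,0,0],[3.6,-3.3,-0.8,0,0,0,0],[3.6,-3.3,0,0,0,0,0]]' 
python3 -m crank '[[3.6,-3.3,0,0,0,0,0],[3.6,-3.3,0,0,0,0,0],[3.6,-3.3,0,0,0,0,0],[3.6,-3.3,0,0,0,0,0],[3.6,-3.3,0,0,0,0,0]]'
python3 -m crank '[[3.6,-3.3,0,0,0,0,0],[3.6,-3.3,0,0,0,0,0],[3.6,-3.3,0,0,0,0,0],[3.6,-3.3,0,0,0,0,0],[3.6,-3.3,0,0,0,0,0]]'
python3 -m crank '[[3.6,-3.3,0,0,0,0,0],[2,-2.2,0,0,0,0,0],[0,0,0,0,0,0,0],[0,0,0,0,0,0,0]]'
python3 - <<'E'
from h import *
o=robot.get_obs();print(o["position"],o["tool_rot"],o["q"],o["ft_force"])
I=cams.camera_info("wrist");im=cams.camera("wrist");print(I)
cv2.imwrite("pics/w1.png",im[:,:,::-1])
E
```

```text
time: 0.72
position: [0.3426, -0.3551, 0.3246]
tool_rot: [0.981, 0.194, 0.0, 0.0]
ft_force: [0.5, -0.0, 0.7]
grip_width: 0.0867
grip_force: 0.0
time: 1.35
position: [0.4457, -0.1336, 0.3241]
tool_rot: [0.981, 0.195, -0.0, -0.0]
ft_force: [-0.2, -0.3, -0.4]
grip_width: 0.0868
grip_force: 0.0
time: 1.98
position: [0.549, 0.0877, 0.3239]
tool_rot: [0.981, 0.195, -0.0, -0.0]
ft_force: [1.2, -1.1, 0.2]
grip_width: 0.087
grip_force: 0.0
time: 2.48
position: [0.5789, 0.1578, 0.3237]
tool_rot: [0.981, 0.195, -0.001, 0.0]
ft_force: [-0.4, -0.3, -0.1]
grip_width: 0.0872
grip_force: 0.0
[0.57890088 0.15776765 0.32373839] [ 9.80861700e-01  1.94703738e-01 -8.52289979e-04  2.30107427e-04] [ 8.02620863e-02  4.60368968e-01  1.46038783e+00 -6.95684818e-04
  1.22247600e+00  1.25938545e+00] [-0.3826677  -0.30078495 -0.09026361]
{'intrinsics': array([[371.64829954,   0.        , 316.87445783],
       [  0.        , 371.64829954, 234.61582947],
       [  0.        ,   0.        ,   1.        ]]), 'pose': array([[ 3.82059783e-01, -8.78965439e-01, -2.85394604e-01,
         6.57078856e-01],
       [-9.24137610e-01, -3.63388766e-01, -1.17975770e-01,
         1.91646935e-01],
       [-1.25688665e-05,  3.08817685e-01, -9.51121253e-01,
         4.15521213e-01],
       [ 0.00000000e+00,  0.00000000e+00,  0.00000000e+00,
         1.00000000e+00]])}
```

View pics/w1.png

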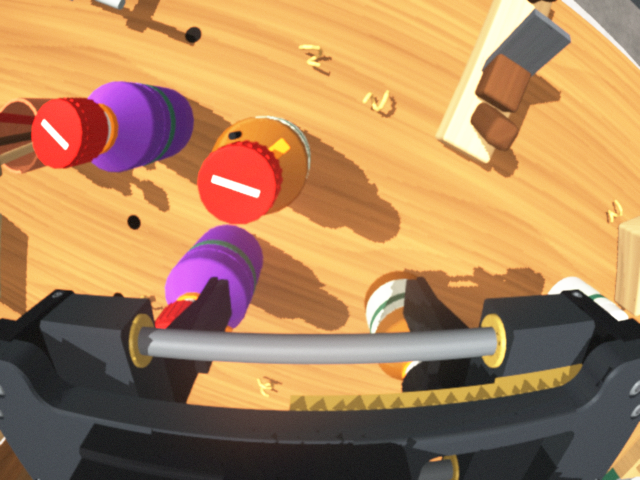

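The wrist view shows the amber bottle with its red cap top at about (236,187). The tab is at (281,146) and the black pin at (235,135). I cast this point onto z=0.198 to check it.

```bash
python3 - <<'E'
from h import *
I=cams.camera_info("wrist");P=I["pose"];K=I["intrinsics"]
im=cv2.imread("pics/w1.png")[140:235,190:290]
ys,xs=np.where(im.min(2)>170)
def w(u,v,z):
    d=np.array([u-K[0,2],v-K[1,2]])/K[0,0];t=np.linalg.norm(d)
    d=P[:3,:3]@np.r_[d/t*np.sin(t),np.cos(t)];return P[:3,3]+d*(z-P[2,3])/d[2]
r=cv2.minAreaRect(np.c_[xs,ys].astype(np.float32));c=np.add(r[0],(190,140));print(r,c)
X=w(*c,.198);print("cap",X,"tab",w(281,146,.148),"pin",w(235,135,.13))
o=robot.get_obs();a=0.392
for T in (X,[.604,.221]):
    D=np.array(T[:2])-o["position"][:2]
    print("shift",D@[np.cos(a),np.sin(a)],D@[np.sin(a),-np.cos(a)])
E
```

```text
((45.150001525878906, 46.05000305175781), (50.28021240234375, 8.221921920776367), 18.434947967529297) [235.15000153 186.05000305]
cap [0.60152226 0.2216124  0.198     ] tab [0.62884594 0.20738123 0.148     ] pin [0.62211603 0.24515721 0.13      ]
shift 0.04542711707612777 -0.050735056412189825
shift 0.04748295553362424 -0.04922252332930892
```

```bash
python3 -m crank '[[2.35,-2.5,0,0,0,0,0],[2.35,-2.5,0,0,0,0,0],[0,0,0,0,0,0,0],[0,0,0,0,0,0,0]]'; python3 - <<'E'
from h import *
o=robot.get_obs();D=np.array([.603,.2213])-o["position"][:2];a=0.392
print("shift",D@[np.cos(a),np.sin(a)],D@[np.sin(a),-np.cos(a)],o["position"])
E
```

```text
time: 3.02
position: [0.6034, 0.2211, 0.3241]
tool_rot: [0.981, 0.194, -0.001, 0.0]
ft_force: [0.2, 0.5, 0.3]
grip_width: 0.0868
grip_force: 0.0
shift -0.0003336363910293377 -0.0003097983283678831 [0.60342668 0.22114116 0.32408431]
```

```bash
python3 -m crank '[[0,0,3,0,0,0,0],[0,0,3,0,0,0,0],[0,0,2,0,0,0,0],[0,0,0.8,0,0,0,0],[0,0,0,0,0,0,0]]' 8
python3 -m crank '[[0,0,0,0,0,0,1],[0,0,0,0,0,0,1],[0,0,0,0,0,0,1],[0,0,0,0,0,0,1],[0,0,0,0,0,0,1]]' 8
```

```text
time: 3.65
position: [0.6037, 0.2216, 0.2362]
tool_rot: [0.981, 0.194, -0.0, 0.0]
ft_force: [0.7, 0.5, -0.3]
grip_width: 0.0871
grip_force: 0.0
time: 4.28
position: [0.6041, 0.2222, 0.2365]
tool_rot: [0.981, 0.195, 0.0, 0.001]
ft_force: [0.7, -1.1, 1.6]
grip_width: 0.0497
grip_force: 8.0
```

Gripped at 49.7 mm, which matches the 50 mm cap. Next I firm the grip and press.

```bash
python3 -m crank '[[0,0,0,0,0,0,1],[0,0,0,0,0,0,1],[0,0,0.3,0,0,0,1],[0,0,0.3,0,0,0,1],[0,0,0,0,0,0,1]]' 45
python3 -m crank '[[0,0,0.15,0,0,0,1],[0,0,0,0,0,0,1],[0,0,0,0,0,0,1]]'
```

```text
time: 4.9
position: [0.6042, 0.2221, 0.2311]
tool_rot: [0.981, 0.195, 0.001, 0.0]
ft_force: [-0.8, -2.8, 7.7]
grip_width: 0.0487
grip_force: 45.0
time: 5.28
position: [0.6042, 0.2221, 0.23]
tool_rot: [0.981, 0.195, 0.001, 0.0]
ft_force: [-0.1, -2.6, 9.0]
grip_width: 0.0492
grip_force: 45.0
```

```bash
python3 -m crank '[[0,0,0.15,0,0,0,1],[0,0,0.15,0,0,0,1],[0,0,0,0,0,0,1],[0,0,0,0,0,0,1]]'
```

```text
time: 5.78
position: [0.6043, 0.2222, 0.2284]
tool_rot: [0.981, 0.195, 0.001, 0.0]
ft_force: [-2.2, -3.9, 13.2]
grip_width: 0.0494
grip_force: 45.0
```

```bash
python3 -m crank '[[0,0,0.2,0,0,0,1],[0,0,0,0,0,-0.12,1],[0,0,0,0,0,-0.12,1],[0,0,0,0,0,-0.12,1],[0,0,0,0,0,-0.12,1]]'
python3 -c "
from rig import robot;o=robot.get_obs();print(o['q'],o['moment'])"
```

```text
time: 6.4
position: [0.6038, 0.2229, 0.2282]
tool_rot: [0.906, 0.424, 0.001, -0.0]
ft_force: [-6.0, -2.9, 22.9]
grip_width: 0.0489
grip_force: 45.0
[1.80007953e-01 6.24440323e-01 1.44404739e+00 7.66814628e-04
 1.07112126e+00 8.74951484e-01] [-0.39992362  1.220289   -0.04182972]
```

```bash
python3 -m crank '[[0,0,0,0,0,-0.12,1],[0,0,0,0,0,-0.12,1],[0,0,0,0,0,-0.12,1],[0,0,0,0,0,-0.12,1],[0,0,0,0,0,0,1]]'
python3 - <<'E'
from h import *
o=robot.get_obs();print(o['q'],o['moment'])
a,b=cams.camera("side"),cams.camera("scene")
s=lambda i,u,v:cv2.resize(i[v-60:v+90,u-65:u+65],(390,450),interpolation=cv2.INTER_CUBIC)
cv2.imwrite("pics/t1.png",np.hstack([s(a,270,320),s(b,387,210)])[:,:,::-1])
E
```

```text
time: 7.02
position: [0.603, 0.2232, 0.2282]
tool_rot: [0.78, 0.626, 0.0, -0.001]
ft_force: [-7.5, -1.8, 23.1]
grip_width: 0.0494
grip_force: 45.0
[0.18054587 0.62414503 1.44468232 0.0016201  1.07252799 0.39805626] [-0.31438947  1.46426421  0.00198246]
```

View pics/t1.png

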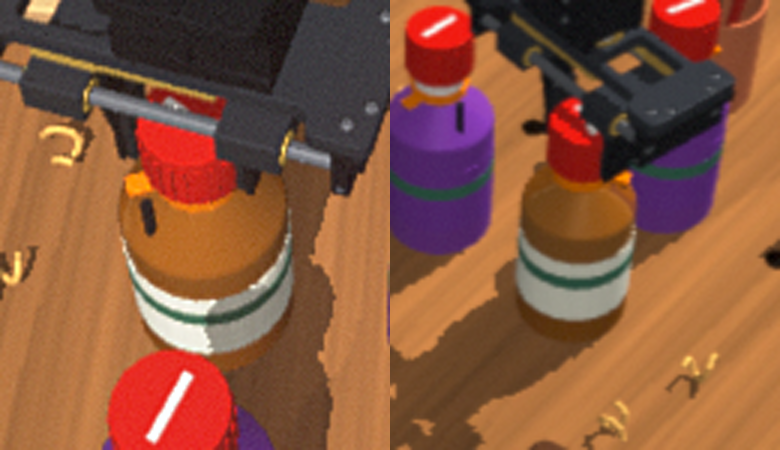

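The tab (left crop, 137,185) is near the pin (148,215) but not there yet. I continue to about 1.44 rad.

```bash
python3 -m crank '[[0,0,0,0,0,-0.12,1],[0,0,0,0,0,-0.12,1],[0,0,0,0,0,-0.12,1],[0,0,0,0,0,-0.1,1],[0,0,0,0,0,0,1]]'
python3 - <<'E'
from h import *
o=robot.get_obs();print(o['q'],o['moment'])
a=cams.camera("side");b=cams.camera("scene")
s=lambda i,u,v:cv2.resize(i[v-60:v+90,u-65:u+65],(390,450),interpolation=cv2.INTER_CUBIC)
cv2.imwrite("pics/t2.png",np.hstack([s(a,270,320),s(b,387,210)])[:,:,::-1])
E
```

```text
time: 7.75
position: [0.6052, 0.2232, 0.2282]
tool_rot: [0.617, 0.787, 0.003, 0.001]
ft_force: [-3.1, -0.9, 20.3]
grip_width: 0.0491
grip_force: 45.0
[ 1.79930525e-01  6.25110173e-01  1.44260310e+00  1.35101514e-03
  1.06814007e+00 -6.07154823e-02] [-0.36316362  0.69338089 -0.38042823]
```

View pics/t2.png

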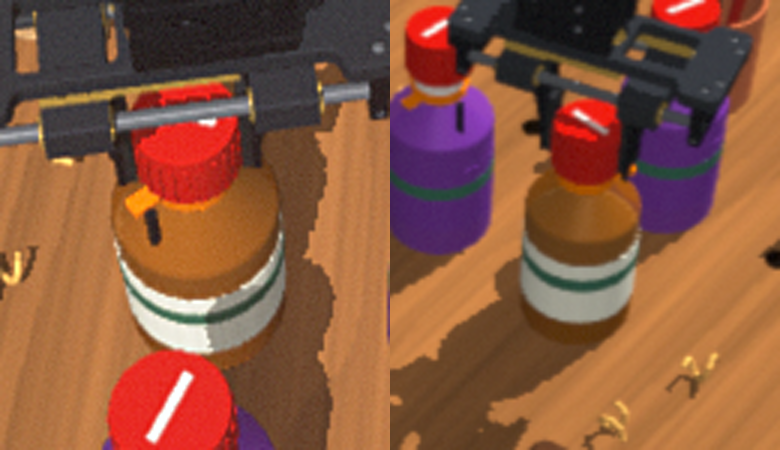

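```bash
python3 -m crank '[[0,0,0,0,0,-0.08,1],[0,0,0,0,0,0,1],[0,0,0,0,0,0,1]]'
python3 - <<'E'
from h import *
o=robot.get_obs();print(o['moment'])
a=cams.camera("side");b=cams.camera("wrist")
s=lambda i,u,v:cv2.resize(i[v-60:v+90,u-65:u+65],(390,450),interpolation=cv2.INTER_CUBIC)
cv2.imwrite("pics/t3.png",np.hstack([s(a,270,320),cv2.resize(b[120:440,180:460],(394,450))])[:,:,::-1])
E
```

```text
time: 8.22
position: [0.6055, 0.2233, 0.2282]
tool_rot: [0.586, 0.81, 0.003, 0.002]
ft_force: [-2.9, -0.6, 19.8]
grip_width: 0.0493
grip_force: 45.0
[-0.35994465  0.65527603 -0.38264676]
```

View pics/t3.png

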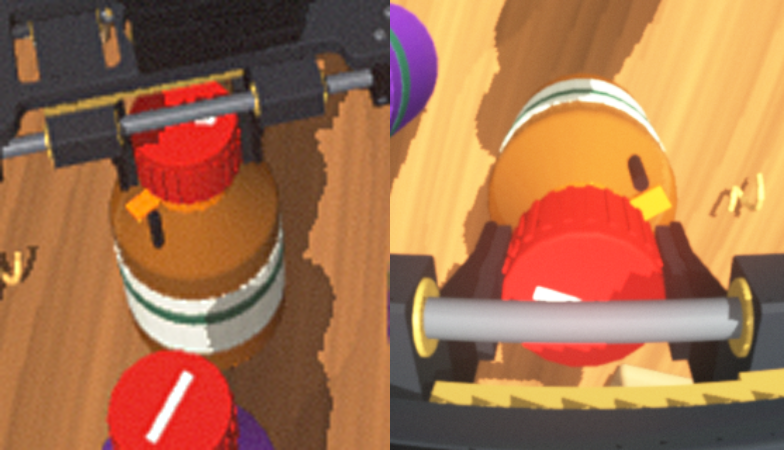

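```bash
python3 - <<'E'
from h import *
I=cams.camera_info("wrist");P=I["pose"];K=I["intrinsics"]
def w(u,v,z):
    u=180+(u-390)*280/394; v=120+v*320/450
    d=np.array([u-K[0,2],v-K[1,2]])/K[0,0];t=np.linalg.norm(d)
    d=P[:3,:3]@np.r_[d/t*np.sin(t),np.cos(t)];return P[:3,3]+d*(z-P[2,3])/d[2]
c=robot.get_obs()["position"][:2]
for n,u,v,z in(("tab",651,205,.148),("tabL",632,205,.148),("tabR",668,200,.148),("tabedge",660,188,.148),("pintop",645,188,.148),("pintop",645,188,.144),("pinbot",633,158,.13),("pinbot",633,158,.125)):
    X=w(u,v,z);D=X[:2]-c;print(n,z,np.linalg.norm(D).round(4),np.degrees(np.arctan2(D[1],D[0])).round(1))
E
```

```text
tab 0.148 0.0289 48.0
tabL 0.148 0.0232 56.6
tabR 0.148 0.0351 45.8
tabedge 0.148 0.0349 54.9
pintop 0.148 0.0308 61.0
pintop 0.144 0.0302 58.2
pinbot 0.13 0.033 71.2
pinbot 0.125 0.0321 68.7
```

The tab sits against the pin: tab edge at about 56°, pin at about 60° ± 4°. The reaction moment has saturated, so it is at the stop. I let go now.

```bash
python3 -m crank '[[0,0,0,0,0,0,0],[0,0,0,0,0,0,0],[0,0,0,0,0,0,0],[0,0,0,0,0,0,0]]'
python3 -m crank '[[0,0,-1,0,0,0,0],[0,0,-3,0,0,0,0],[0,0,-4,0,0,0,0],[0,0,-3,0,0,0,0],[0,0,0,0,0,0,0]]'
python3 -m crank '[[-5,0,0,0,0,0,0],[-5,0,0,0,0,0,0],[-5,0,0,0,0,0,0],[0,0,0,0,0,0,0],[0,0,0,0,0,0,0]]'
python3 - <<'E'
from h import *
a=cams.camera("side");b=cams.camera("scene")
R=[caps(i,300,3000) for i in(b,a)]
for p in R[0]:
    for q in R[1]:
        X,g=tri(p[0],q[0])
        if g<.012: print(X.round(4),round(g,4))
s=lambda i,u,v:cv2.resize(i[v-60:v+90,u-65:u+65],(390,450),interpolation=cv2.INTER_CUBIC)
cv2.imwrite("pics/t4.png",np.hstack([s(a,270,320),s(b,387,210)])[:,:,::-1])
E
```

```text
time: 8.82
position: [0.6035, 0.2226, 0.2229]
tool_rot: [0.585, 0.811, -0.0, -0.001]
ft_force: [-0.7, 0.1, -0.2]
grip_width: 0.0811
grip_force: 0.0
time: 9.45
position: [0.6053, 0.2228, 0.3375]
tool_rot: [0.585, 0.811, 0.003, 0.003]
ft_force: [-0.5, 0.0, 0.8]
grip_width: 0.0871
grip_force: 0.0
time: 10.07
position: [0.6505, 0.0802, 0.3325]
tool_rot: [0.585, 0.811, -0.0, -0.001]
ft_force: [0.2, 0.1, 0.7]
grip_width: 0.0868
grip_force: 0.0
[ 0.5785 -0.2452  0.1806] 0.0003
[0.5937 0.3658 0.1909] 0.008
```

View pics/t4.png

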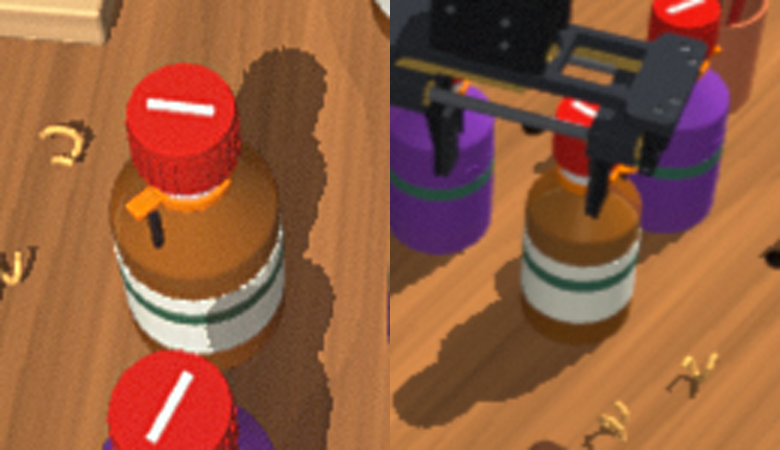

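The cap has sprung back up: the white neck shows under it in the left crop at (205,195). The tab (145,203) is at the pin (155,225), the bottle is upright and the robot is clear.

```bash
python3 -c "
from rig import ticket;print(ticket.hand_in())"
```

```text
the job is handed in; nothing more can be done
None
```

The amber bottle's red cap is undone and handed in: tab at the pin, cap sprung back up, bottle upright about where it was (it turned roughly 20° in place), and the other bottles were not touched.

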